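Pack the bar-tool case and tag it

ROBOT

A 6-joint arm with a two-finger parallel gripper is mounted at the origin on the work surface. World frame = base frame: x ahead of the robot, y to its left, z up, the work surface at z = 0. Lengths are in m, angles in degrees, forces in N, time in s.
With the tool pointing down it reaches from about 0.375 to 0.9 m from the base axis. Payload 3.1 kg.
Tool frame: the origin (TCP) lies at the very end of the fingers, on their centre line; the grasp point (between the pads) lies 19 mm behind it; z points along the fingers, y is the line along which they close (so a half turn about z gives the same grasp; the last joint's range is limited). The gripper opens to 87 mm and grips with 3 to 60 N. Pads are 19 mm wide; open, the fingers measure 117 mm over their backs; the gripper's body (75 mm by 190 mm) begins 51 mm behind the grasp point.
Start: joints at [56.465, 30.224, 82.088, -0, 67.689, -10.227], TCP at [0.247, 0.574, 0.223] pointing down, gripper open.
Joint ranges: [-176.69, 176.69], [-43.24, 126.21], [12.49, 139.97], [-82, 262], [0, 151.66], [-163.58, 163.58]. Speed limits (degrees/s): [159.86, 159.86, 180, 180, 180, 180].

INTERFACE

Orientations are given as a 3x3 rotation matrix whose columns are the frame's x, y, z axes.
In Python, from rig import bot, imaging gives the robot as it stands.
- The arm moves only by the tool drive_tool, never from a script. Its argument "deltas" is text: rows parted by semicolons, each of 5 numbers parted by spaces: the finger opening in mm, from 0 to 87, then the shift along the world's x, y, z in mm, then the turn about the world's z in rad. In form: jaw dx dy dz twist; .... A call has 1 to 12 rows; each row is the pose to reach, as a shift and turn from the pose commanded when the call began; what a row does not reach only later rows make up. A row lasts 1/10 s, in which the tool goes at most 50 mm and 8.59 degrees, less where a joint would pass 70% of its speed; a pose out of reach is approached as far as the arm can. A call with a gripper value outside its range is refused whole. The fingers move at their own pace and stop on an object; the grip force is fixed at half the most. Time passes only in rows, so rows that repeat a pose let the fingers close. It gives the time, the measured TCP pose, the force, the opening and the grip force at its end, in the units of the state.
- bot.read_state(): the state, without advancing time (a new reading comes with each control period).
- imaging.capture(name): name is "side" or "top" or "wrist"; returns the picture (420x560x3 uint8, red, green, blue); there is no depth.
- imaging.camera_model(name): a dict with "fx", "fy", "cx", "cy" (pixels), "T" (4x4, takes a point from camera to world coordinates). Camera axes: x right, y down, z forward; pixel columns grow to the right and rows downward; lengths in m; the calibration is good to about 2 mm. A picture is of the moment at which its call begins: read the wrist's pose just before it. camera_model takes no time and is no camera call; for the wrist camera it gives the pose at the moment of the call.
- bot.hand_in(): hands the job in; it is judged then, once.
The state is a dict: "time_s": time; "joint_positions": joint angles; "qvel": joint speeds; "tau": joint torques, N m; "position": TCP position; "tcp_rot": TCP orientation; "force": force on the tool from outside, world axes, zero at the start; "moment": the same for the moment, N m; "opening": opening from 0.0 (shut) to 1.0 (fully open); "grasp_force": force on a finger pad.
Only numpy, scipy, OpenCV 4.12 (cv2) and the standard library are available. Lean on these libraries where they do the work, as an engineer would, in place of code of your own. Each camera call takes 0.05 s, during which the arm holds its last target. There are 200 camera calls.

TASK

Put the bar tools away: press the brass button so that the case's sprung lid pops up, guide the lid right back against its stop and hold it there until it is still, then lay every tool that is on the counter (corkscrew, bottle opener, muddler, round tin: some may be missing) in the case and shut the lid until it latches. Last of all, mark the case as packed: take the spring clip off the plate of its little stand and clip it upright onto the middle of the brass plate at the case's right-hand end. Knock over neither the tumbler nor the bottle.

Things in the scene. Friction and masses are not known exactly. Their poses are not given: they have to be found in the camera images.
- case: dark wooden case, fixed; origin at the centre of its underside; x from the front (button) to the back (hinge), y to its left, z up. 150 (x) by 336 (y) by 75 mm high, walls and floor 8 mm: inside 134 by 320 mm, inner floor 8 mm above the counter. A deck 66 mm high, 120 mm wide (y), x from -134 to -94 mm, carries the button
- button_top (a point): centre of the top face of the round brass push button (28 mm across) on the front deck, in case axes at (-112, 0, 80) mm; pressed straight down it travels 7 mm, 1 N at first and 4 N fully down; by about 6 mm the latch lets the lid go
- lid (a joint): angle of the lid: 0 shut, 1.75 rad open on its stop, just past upright. Latched it reads under 0.02. Let go, a spring pops it up to somewhere from 0.5 to 1.4; the balanced, stiff hinge then keeps it wherever it is left above that; 1 N at its edge moves it. To shut: swing it down, then press near the front edge with about 8 N until the latch snaps
- lid_hinge (a point): middle of the lid's hinge line, which runs along the case's y; at (75, 0, 75) mm in case axes. The lid is a board 165 mm from hinge to front edge, 336 mm wide, 12 mm thick; shut, its underside is at the height of the hinge line
- lid_edge (a point): middle of the lid's front edge (half-way through its thickness), 165 mm from the hinge line; moves with the lid
- plate_top (a point): middle of the top edge of the upright brass plate at the case's right-hand (-y) end, at (0, -200.5, 115) mm in case axes; axes as the case. The plate is 8 mm thick (x), 65 mm long (y), and nothing is near it for 60 mm below its top edge but the case's end wall, 32 mm towards +y
- stand_top (a point): middle of the top edge (115 mm above the counter) of the same kind of brass plate, 8 mm thick (its x) and 70 mm long (its y), on a fixed wooden foot 70 by 110 by 30 mm: where the clip is parked
- clip_grip (a point): clip like a big clothes peg, 34 mm wide (its y): steel jaws down, wooden handles up, hinged about y, brass tag at one side; 90 g. This point is between the handles, 40 mm above the hinge pin (handle tops +59, jaw tips -45 mm from the pin). Axes: those of the +x half; z up. Handles here 37 mm apart outside (x); squeezed to about 23 mm (12 N, then a stop) the jaws open and this half leans 0.2 rad
- clip_mouth (a point): middle of the gap between the clip's jaws, 32.5 mm below the hinge pin, 12.5 mm above the jaw tips; fixed to the same half as clip_grip. Parked, the jaws reach 25 mm below the plate's top edge and the pin is 20 mm above it
- clip_jaw (a joint): opening of the clip: -0.12 rad empty and shut, about 0 clipped on an 8 mm plate, 0.4 squeezed fully open (26 mm between the jaw tips)
- corkscrew_center (a point): centre of a folded corkscrew lying flat, 110 (its x) by 24 by 20 mm high, wood with steel ends, 90 g
- opener_center (a point): point half-way up a bottle opener lying flat, 110 long (its x) and 20 mm high: wooden handle 26 mm wide from -43 to +23 mm along x of this point, then a flat steel head 36 mm wide and 8 mm thick to +67 mm; near its balance; 100 g
- muddler_center (a point): point half-way up a wooden muddler lying flat, 106 long (its x), 26 mm wide and 26 mm high from -50 to +31 mm along x of this point, with a darker foot 32 mm wide up to +59 mm; 80 g
- tin_center (a point): centre of a round steel tin standing upright, 50 mm across and 40 mm high, 90 g
- tumbler: loose glass tumbler standing on the counter, 68 mm across, 85 mm high; origin at the centre of its underside; not part of the job
- bottle: loose bottle standing near the back, 72 mm across, 230 mm high; origin at the centre of its underside; not part of the job
Not all that is in view belongs to the job. Leave any purple or red look-alike of the part that bears corkscrew_center alone.

How it is judged (in metres and radians):
On the way, in this order (a step that is already met when the one before it is completed fails the run):
1. the button is pressed and the lid pops up (value of joint lid above 0.4 rad), for 0.05 s.
2. the lid is held against its open stop by the fingers until it is still (value of joint lid above 1.6 rad and velocity of joint lid between -0.1 and 0.1 rad/s and contact force between the fingers and lid above 0.1 N), for 0.4 s.
3. every tool present lies in the case and the lid is shut and latched (x of corkscrew_center in the frame of case between -0.068 and 0.068 m and y of corkscrew_center in the frame of case between -0.161 and 0.161 m and z of corkscrew_center in the frame of case between 0 and 0.05 m and x of opener_center in the frame of case between -0.068 and 0.068 m and y of opener_center in the frame of case between -0.161 and 0.161 m and z of opener_center in the frame of case between 0 and 0.05 m and x of muddler_center in the frame of case between -0.068 and 0.068 m and y of muddler_center in the frame of case between -0.161 and 0.161 m and z of muddler_center in the frame of case between 0 and 0.05 m and x of tin_center in the frame of case between -0.068 and 0.068 m and y of tin_center in the frame of case between -0.161 and 0.161 m and z of tin_center in the frame of case between 0 and 0.05 m and value of joint lid below 0.035 rad), for 0.3 s.
4. the clip is clipped on the case's plate (x of clip_mouth in the frame of plate_top between -0.007 and 0.007 m and y of clip_mouth in the frame of plate_top between -0.025 and 0.025 m and z of clip_mouth in the frame of plate_top between -0.04 and 0 m and angle between clip_mouth's own z axis and vertical below 0.25 rad and value of joint clip_jaw between -0.07 and 0.1 rad), for 0.3 s.
At the end, for the whole second after the job is handed in: all tools present lie in the case, the lid is latched (below 0.035 rad), and the released clip rests upright (within 0.25 rad) on the case's plate, a jaw each side (gap middle within 7 mm of mid-plane), at least 12 mm down over its edge, within 25 mm of its middle (all of step 3 and all of step 4 and linear speed of clip below 0.02 m/s); the robot touches nothing.
It fails at once if the tumbler or the bottle is knocked over (angle between any of tumbler, bottle's own z axis and vertical above 0.6 rad).
Of corkscrew, opener, muddler, tin only 3 to 4 are there at a start; the rules pass over those that are not, and their reading is None.
At some moment in a run one of corkscrew, opener, muddler, tin may be knocked a few centimetres aside while the robot is not near it.
It also fails if it takes over 208 s, if anything falls off the work surface, if the arm or the gripper's body presses on something with over 40 N, if the wrist force passes 120 N, or if a joint passes its speed limit or range.

## Working session

There is one attempt and no reset: what is moved stays moved. The work goes in short steps, Python scripts to look and compute and a tool call to move; the robot and the scene stay as the last step left them, time stands still between calls to the robot, and variables do not carry over. Pictures are saved under pics/ and viewed, at most 17 in all, crops included, and the job is handed in when it is done.

Besides the shell and the picture viewer there is one more tool, called after "Emit:" in YAML: its name, and indented under it one key for each argument. drive_tool: Moves the arm, as the interface text tells. Its arguments: {"type":"object","properties":{"deltas":{"type":"string"}},"required":["deltas"]}

```bash
ls; mkdir -p pics; cat > h.py <<'E'
import numpy as np,cv2
from rig import bot,imaging
def snap(n,f):
    im=imaging.capture(n); cv2.imwrite('pics/'+f,im[:,:,::-1]); return im
def ray(n,u,v,z,m=None):
    m=m or imaging.camera_model(n);T=np.array(m["T"])
    d=T[:3,:3]@[(u-m["cx"])/m["fx"],(v-m["cy"])/m["fy"],1];o=T[:3,3]
    return o+d*(z-o[2])/d[2]
def proj(n,p,m=None):
    m=m or imaging.camera_model(n);T=np.array(m["T"])
    c=T[:3,:3].T@(np.array(p)-T[:3,3]);return c[:2]/c[2]*[m["fx"],m["fy"]]+[m["cx"],m["cy"]]
E
python3 - <<'E'
from h import *
a=snap("top","t0.png");b=snap("side","s0.png");
for n in("top","side"):
    m=imaging.camera_model(n);print(n,m["fx"],np.round(m["T"],3).tolist())
print(bot.read_state())
E
```

```text
pics
top 462.15824887116906 [[0.023, -0.996, 0.089, 0.482], [-0.999, -0.025, -0.02, -0.118], [0.022, -0.088, -0.996, 1.287], [0.0, 0.0, 0.0, 1.0]]
side 381.2571321664635 [[-0.94, -0.212, 0.269, 0.306], [-0.342, 0.605, -0.719, 0.561], [-0.01, -0.768, -0.641, 0.756], [0.0, 0.0, 0.0, 1.0]]
{'time_s': 0.1, 'joint_positions': array([ 5.64637415e+01,  3.02726726e+01,  8.21477213e+01, -9.86555911e-04,
        6.76912646e+01, -1.02261763e+01]), 'qvel': array([-0.04005165, -0.05401   , -0.12503771, -0.0188588 , -0.06171272,
        0.12639802]), 'tau': array([-3.00523752e-04, -4.40982556e+01, -1.77149552e+01,  6.34722551e-02,
        5.33532968e-02, -4.35218283e-05]), 'position': array([0.24691501, 0.57344449, 0.22168722]), 'tcp_rot': array([[-9.18379181e-01,  3.95700075e-01, -1.06336871e-03],
       [ 3.95701366e-01,  9.18377788e-01, -1.63320218e-03],
       [ 3.30315978e-04, -1.92067533e-03, -9.99998101e-01]]), 'force': array([0.50043958, 0.19068686, 0.02040499]), 'moment': array([ 0.01361774, -0.01782311,  0.00455257]), 'grasp_force': 0.0, 'opening': 1.0024488528012867}
```

View pics/t0.png

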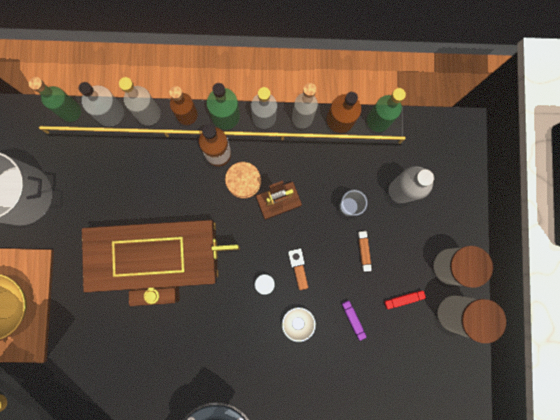

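View pics/s0.png

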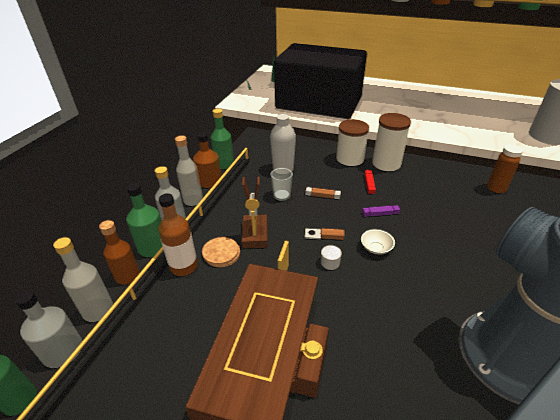

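The top view shows the case at about (148,255), with its button at (151,296). The brass end plate is at (226,247), the stand and clip at (279,197), the tin at (264,285), the opener at (298,270, head up) and the tumbler at (353,203). There is no muddler. Three parts could be the corkscrew: wood with steel ends at (365,251), purple at (354,320) and red at (405,300). The wood and steel one fits the description, and I'll confirm it in a crop.

```bash
cat > m1.py <<'E'
from h import *
a=imaging.capture("top")
cv2.imwrite('pics/t1.png',cv2.resize(a[150:345,190:440],None,fx=3.04,fy=3.04,interpolation=cv2.INTER_CUBIC)[:,:,::-1])
hsv=cv2.cvtColor(a,cv2.COLOR_RGB2HSV);H,S,V=cv2.split(hsv)
def blob(mask,box,z,name):
    k=np.zeros(mask.shape,np.uint8);x0,y0,x1,y1=box;k[y0:y1,x0:x1]=mask[y0:y1,x0:x1].astype(np.uint8)*255
    k=cv2.morphologyEx(k,cv2.MORPH_CLOSE,np.ones((3,3)))
    c=max(cv2.findContours(k,0,1)[0],key=cv2.contourArea)
    r=cv2.minAreaRect(c);w=np.array([ray("top",*p,z)[:2] for p in cv2.boxPoints(r)])
    e=[w[1]-w[0],w[2]-w[1]];L=[np.linalg.norm(v) for v in e];l=e[int(L[1]>L[0])]
    print(name,np.round(r[0],1),'c',np.round(w.mean(0),4),'size',np.round(L,3),'ang',round(np.degrees(np.arctan2(l[1],l[0])),1),'corners',np.round(w,3).tolist())
br=V>55
blob((S>60)&(V>45),(70,210,219,296),.087,'lid')
yel=(H>20)&(H<35)&(S>120)&(V>120)
blob(yel,(140,285,162,306),.080,'button')
blob(yel,(212,235,245,258),.115,'plate')
blob(yel,(105,230,190,280),.087,'inlay')
blob(br,(355,225,378,275),.02,'cork')
blob(br,(285,245,315,292),.015,'opener')
blob((V>120)&(S<60),(285,245,306,266),.010,'ohead')
blob((S>90)&(V>50),(285,255,315,292),.02,'ohandle')
blob((V>120),(250,270,280,296),.04,'tin')
blob((S>60)&br,(252,178,305,220),.03,'foot')
blob(br,(335,185,372,218),.06,'tumbler')
blob(br,(280,305,318,343),.04,'bowl')
E
python3 m1.py
```

```text
lid [149.7 256.7] c [0.4961 0.1738] size [0.354 0.202] ang -87.0 corners [[0.587, 0.358], [0.606, 0.005], [0.404, -0.008], [0.387, 0.34]]
button [151.  295.5] c [0.3961 0.1681] size [0.037 0.038] ang -133.0 corners [[0.395, 0.195], [0.423, 0.169], [0.397, 0.141], [0.369, 0.167]]
plate [225. 251.] c [ 0.5139 -0.0209] size [0.066 0.03 ] ang -88.6 corners [[0.528, 0.012], [0.53, -0.053], [0.499, -0.054], [0.498, 0.011]]
inlay [147.7 256.2] c [0.4967 0.1794] size [0.183 0.093] ang -85.3 corners [[0.535, 0.276], [0.55, 0.093], [0.458, 0.084], [0.443, 0.265]]
cork [366.  249.5] c [ 0.53   -0.3999] size [0.061 0.135] ang -179.8 corners [[0.597, -0.369], [0.598, -0.43], [0.463, -0.43], [0.462, -0.37]]
opener [299.5 268. ] c [ 0.4751 -0.218 ] size [0.08  0.126] ang -179.1 corners [[0.537, -0.177], [0.539, -0.257], [0.413, -0.259], [0.411, -0.18]]
ohead [295.9 257.1] c [ 0.5045 -0.208 ] size [0.039 0.046] ang -166.4 corners [[0.522, -0.184], [0.531, -0.221], [0.487, -0.232], [0.478, -0.194]]
ohandle [300.7 277.6] c [ 0.449  -0.2213] size [0.029 0.066] ang -165.9 corners [[0.477, -0.199], [0.485, -0.227], [0.421, -0.243], [0.414, -0.215]]
tin [264.3 284.3] c [ 0.4296 -0.1224] size [0.053 0.051] ang -43.8 corners [[0.428, -0.086], [0.466, -0.122], [0.431, -0.159], [0.393, -0.123]]
foot [274.3 192.8] c [ 0.679  -0.1437] size [0.121 0.12 ] ang -67.6 corners [[0.712, -0.065], [0.758, -0.178], [0.646, -0.222], [0.601, -0.11]]
tumbler [353. 201.] c [ 0.6577 -0.3552] size [0.097 0.087] ang -88.5 corners [[0.7, -0.306], [0.702, -0.404], [0.616, -0.404], [0.613, -0.307]]
bowl [298.5 323.5] c [ 0.3281 -0.2161] size [0.099 0.097] ang -88.8 corners [[0.376, -0.166], [0.378, -0.265], [0.281, -0.266], [0.279, -0.168]]
```

View pics/t1.png

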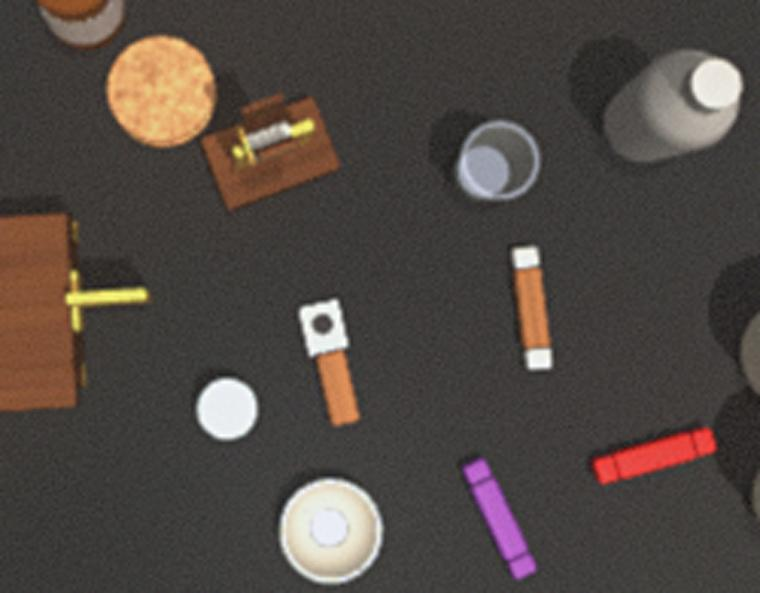

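The crop confirms it: the wood part with steel ends at (532,307) is the corkscrew, and the purple and red ones are look-alikes to leave alone. The opener's head points up, the tin is at (227,408), and the clip sits on the stand's plate between (237,152) and (313,126). No muddler is present.

```bash
python3 - <<'E'
from h import *
def c(u,v,z): return ray("top",190+u/3.04,150+v/3.04,z)[:2]
def line(n,p,q,z):
    a,b=c(*p,z),c(*q,z);d=b-a;print(n,np.round((a+b)/2,4),'len',round(np.linalg.norm(d),4),'ang',round(np.degrees(np.arctan2(d[1],d[0])),1))
line('plate',(147,295),(67,299),.115)
line('stand',(313,126),(234,153),.115)
line('cork',(539,368),(525,247),.02)
y=ray("top",147.7,256.2,.087)[:2];b=ray("top",151,296,.08)[:2];p=(c(147,295,.115)+c(67,299,.115))/2
for deg in(3.5,4.7,6):
    t=np.radians(deg);R=np.array([[np.cos(t),-np.sin(t)],[np.sin(t),np.cos(t)]])
    print(deg,[np.round(w-R@l,4).tolist() for w,l in((y,[-.0075,0]),(b,[-.112,0]),(p,[0,-.2005]))])
# side view check: case-frame points
t=np.radians(4.7);R=np.array([[np.cos(t),-np.sin(t)],[np.sin(t),np.cos(t)]])
for o in([.505,.179],):
    for l,z in(([-.112,0],.08),([0,-.2005],.115),([-.09,-.168],.087),([.075,-.168],.087)): print(l,np.round(proj("side",[*(o+R@l),z]),0), np.round(proj("top",[*(o+R@l),z]),0))
print(bot.read_state()['position'])
E
```

```text
plate [ 0.5222 -0.0212] len 0.0664 ang 94.2
stand [ 0.658  -0.1568] len 0.0705 ang 110.5
cork [ 0.5253 -0.3971] len 0.1098 ang 7.0
3.5 [[0.504, 0.18], [0.5066, 0.1749], [0.5099, 0.179]]
4.7 [[0.504, 0.1802], [0.5064, 0.1772], [0.5058, 0.1787]]
6 [[0.5039, 0.1803], [0.5062, 0.1798], [0.5012, 0.1782]]
[-0.112, 0] [312. 345.] [150. 297.]
[0, -0.2005] [283. 249.] [225. 248.]
[-0.09, -0.168] [318. 275.] [215. 284.]
[0.075, -0.168] [249. 261.] [212. 220.]
[0.2469619  0.5735312  0.22178151]
```

Emit:
drive_tool:
  deltas: "0 141 -405 -60 0.489;0 141 -405 -60 0.489;0 141 -405 -60 0.489;0 141 -405 -60 0.489;0 141 -405 -60 0.489;0 141 -405 -60 0.489;0 141 -405 -60 0.489;0 141 -405 -60 0.489;0 141 -405 -60 0.489;0 141 -405 -60 0.489;0 141 -405 -60 0.489;0 141 -405 -60 0.489"

```text
time_s: 1.35
position: [0.3878, 0.1697, 0.1626]
tcp_rot: [[-0.997, -0.083, -0.0], [-0.083, 0.997, 0.0], [0.0, 0.0, -1.0]]
force: [0.1, -0.3, 0.3]
opening: 0.031
grasp_force: 0.0
```

Emit:
drive_tool:
  deltas: "0 0 0 -40 0;0 0 0 -75 0;0 0 0 -82 0;0 0 0 -86 0;0 0 0 -89 0;0 0 0 -91 0;0 0 0 -92 0;0 0 0 -92 0"

```text
time_s: 2.15
position: [0.3876, 0.1696, 0.0731]
tcp_rot: [[-0.997, -0.082, 0.001], [-0.082, 0.997, 0.001], [-0.001, 0.001, -1.0]]
force: [-5.1, 2.6, 20.6]
opening: 0.006
grasp_force: 10.1
```

```bash
python3 -c "
from h import *
snap('side','s1.png');s=bot.read_state();print(s['position'],s['force'])"
```

```text
[0.38758529 0.16959671 0.07314499] [-5.93559601  2.73083309 20.88506053]
```

View pics/s1.png

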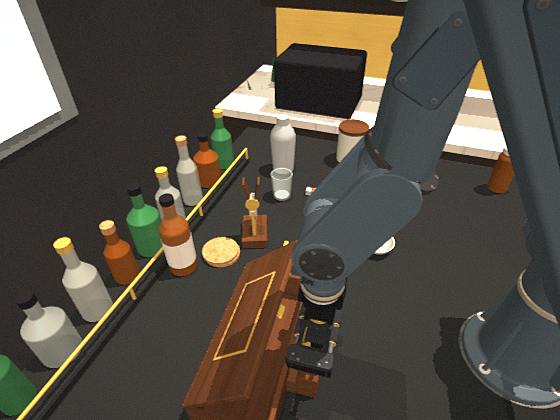

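The lid has popped but may be leaning on the gripper body, so I'll back off and look.

Emit:
drive_tool:
  deltas: "0 -3 0 8 0;0 -30 -2 8 0;0 -38 -3 30 0;0 -38 -3 80 0;0 -38 -3 130 0;0 -38 -3 130 0;0 -38 -3 130 0"

```text
time_s: 2.9
position: [0.3518, 0.1663, 0.2027]
tcp_rot: [[-0.997, -0.082, 0.007], [-0.082, 0.997, 0.001], [-0.007, 0.0, -1.0]]
force: [-0.3, -0.1, -0.4]
opening: 0.007
grasp_force: 0.0
```

```bash
python3 -c "
from h import *
snap('side','s2.png');s=bot.read_state();print(s['position'],s['force'])
R=np.array([[.9966,-.0819],[.0819,.9966]])
for a in np.arange(.3,1.5,.1):
  l=[.075-.165*np.cos(a)-.006*np.sin(a),-.168];z=.075+.165*np.sin(a)+.006*np.cos(a)
  print(round(a,1),proj('side',[*(np.array([.5055,.1787])+R@l),z]).round())"
```

```text
[0.35049768 0.16603321 0.20134401] [ 0.15536449 -0.0249025  -0.0632298 ]
0.3 [316. 262.]
0.4 [314. 257.]
0.5 [312. 251.]
0.6 [308. 246.]
0.7 [304. 241.]
0.8 [299. 236.]
0.9 [294. 232.]
1.0 [288. 227.]
1.1 [281. 223.]
1.2 [274. 220.]
1.3 [267. 217.]
1.4 [260. 215.]
```

View pics/s2.png

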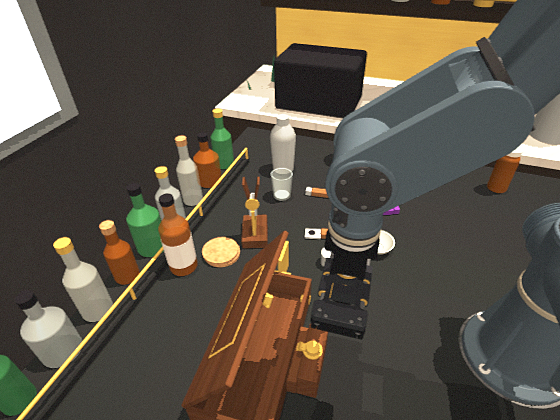

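The lid's right front corner is at about (288,234), so it stands open at roughly 0.95 rad.

Emit:
drive_tool:
  deltas: "0 50 4 -23 0;0 95 8 -23 0;0 120 10 -23 0;0 135 11 -20 0;0 150 12 -12 0;0 164 13 -7 0;0 176 14 -4 0;0 189 16 -1 0;0 204 17 1 0;0 220 18 2 0;0 231 19 1 0;0 237 19 0 0"

```text
time_s: 4.15
position: [0.5818, 0.1847, 0.1984]
tcp_rot: [[-0.996, -0.082, -0.016], [-0.082, 0.997, -0.001], [0.016, 0.0, -1.0]]
force: [-18.1, -0.8, 16.0]
opening: 0.008
grasp_force: 9.3
```

Emit:
drive_tool:
  deltas: "0 3 0 0 0;0 5 0 0 0;0 6 0 0 0;0 6 0 0 0"

```text
time_s: 4.55
position: [0.5815, 0.1847, 0.1984]
tcp_rot: [[-0.996, -0.084, -0.027], [-0.084, 0.997, -0.003], [0.027, -0.0, -1.0]]
force: [-20.4, -1.8, 13.7]
opening: 0.004
grasp_force: 10.4
```

Emit:
drive_tool:
  deltas: "0 0 0 0 0;0 0 0 0 0;0 0 0 0 0;0 0 0 0 0;0 0 0 0 0"

```text
time_s: 5.05
position: [0.5815, 0.1847, 0.1984]
tcp_rot: [[-0.996, -0.084, -0.027], [-0.084, 0.996, -0.003], [0.027, -0.0, -1.0]]
force: [-21.2, -1.4, 14.6]
opening: 0.008
grasp_force: 10.3
```

```bash
python3 -c "
from h import *
snap('side','s3.png');s=bot.read_state();print(s['position'],s['force'])
R=np.array([[.9966,-.0819],[.0819,.9966]])
for a in np.arange(1.3,1.8,.1):
  l=[.075-.165*np.cos(a)-.006*np.sin(a),-.168];z=.075+.165*np.sin(a)+.006*np.cos(a)
  print(round(a,1),proj('side',[*(np.array([.5055,.1787])+R@l),z]).round())"
```

```text
[0.58148817 0.18469636 0.1983977 ] [-20.15611148  -1.29303155  12.77452548]
1.3 [267. 217.]
1.4 [260. 215.]
1.5 [252. 213.]
1.6 [245. 212.]
1.7 [237. 211.]
```

View pics/s3.png

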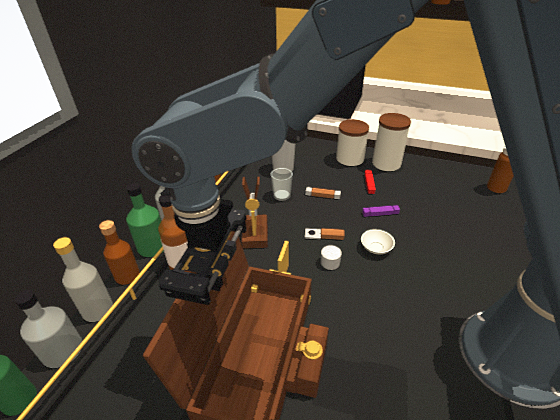

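The lid corner is at about (240,212), which matches the open stop, and the force is steady. Next is the corkscrew.

Emit:
drive_tool:
  deltas: "0 -45 0 0 0;87 -80 -20 10 0.04;87 -80 -70 10 0.04;87 -80 -120 10 0.04;87 -80 -170 10 0.04;87 -80 -220 10 0.04;87 -80 -270 10 0.04;87 -70 -320 10 0.04;87 -68 -370 0 0.04;87 -68 -420 0 0.04;87 -68 -470 0 0.04;87 -68 -520 -20 0.04"

```text
time_s: 6.3
position: [0.5258, -0.3329, 0.183]
tcp_rot: [[-0.993, -0.121, 0.002], [-0.121, 0.993, -0.002], [-0.002, -0.002, -1.0]]
force: [0.2, -1.1, -0.7]
opening: 0.921
grasp_force: 0.0
```

Emit:
drive_tool:
  deltas: "87 0 -50 -20 0;87 0 -62 -60 0;87 0 -62 -60 0;87 0 -62 -60 0"

```text
time_s: 6.7
position: [0.5238, -0.3902, 0.1202]
tcp_rot: [[-0.993, -0.121, -0.004], [-0.121, 0.993, 0.005], [0.003, 0.005, -1.0]]
force: [1.6, 0.3, 1.4]
opening: 0.996
grasp_force: 0.0
```

```bash
python3 - <<'E'
from h import *
m=imaging.camera_model("wrist");s=bot.read_state();a=snap("wrist","w1.png")
print(s['position'],s['tcp_rot'].round(3).tolist(),s['joint_positions'].round())
print(np.round(m["T"],3).tolist(),m["fx"])
E
```

```text
[ 0.5238194  -0.39022503  0.12020915] [[-0.993, -0.121, -0.004], [-0.121, 0.993, 0.005], [0.003, 0.005, -1.0]] [ -46.   39.   82.    0.   59. -143.]
[[-0.122, 0.952, 0.281, 0.447], [0.993, 0.115, 0.039, -0.401], [0.005, 0.284, -0.959, 0.283], [0.0, 0.0, 0.0, 1.0]] 365.6198634847014
```

View pics/w1.png

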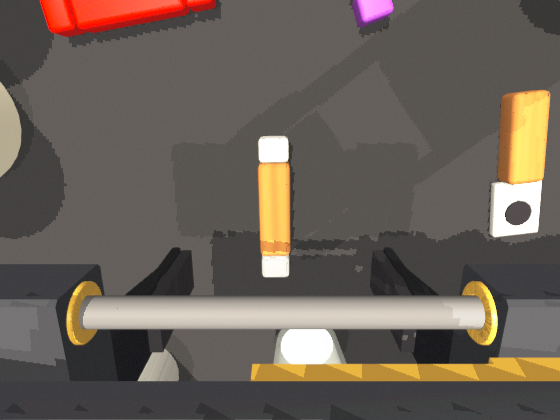

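The wrist view shows the corkscrew from (274,137) to (276,276) and the opener at the right, around (520,165).

```bash
python3 - <<'E'
from h import *
for p in((274,137),(275,276)): print(ray("wrist",*p,.02))
for p in((526,92),(515,235)): print(ray("wrist",*p,.015))
print(ray("wrist",307,346,.085))
print(bot.read_state()['position'])
E
```

```text
[ 0.47409604 -0.40233871  0.02      ]
[ 0.58300287 -0.38870295  0.02      ]
[ 0.4217606  -0.22976084  0.015     ]
[ 0.52699406 -0.20473499  0.015     ]
[ 0.59680151 -0.36534289  0.085     ]
[ 0.52502431 -0.39049298  0.12219712]
```

Emit:
drive_tool:
  deltas: "80 3 1 -40 0;70 3 1 -80 0;60 3 1 -105 0;60 3 1 -115 0;60 3 1 -116 0;5 3 1 -116 0;5 3 1 -116 0;5 3 1 -116 0;5 3 1 -116 0;5 3 1 -116 0"

```text
time_s: 7.75
position: [0.5286, -0.3913, 0.0073]
tcp_rot: [[-0.993, -0.122, 0.001], [-0.122, 0.993, -0.001], [-0.001, -0.001, -1.0]]
force: [-1.1, -1.0, 0.2]
opening: 0.319
grasp_force: 0.5
```

Emit:
drive_tool:
  deltas: "5 0 0 0 0;5 0 0 0 0;5 0 0 0 0;5 0 0 40 0;5 0 0 80 0;5 0 0 130 0;5 0 0 170 0;5 0 0 170 0"

```text
time_s: 8.55
position: [0.5311, -0.3932, 0.183]
tcp_rot: [[-0.992, -0.122, 0.009], [-0.122, 0.992, -0.008], [-0.008, -0.009, -1.0]]
force: [-0.8, -0.5, -0.9]
opening: 0.278
grasp_force: 30.0
```

Emit:
drive_tool:
  deltas: "5 -20 50 0 -0.04;5 -31 100 5 -0.04;5 -31 150 5 -0.04;5 -31 200 5 -0.04;5 -31 250 5 -0.04;5 -31 300 5 -0.04;5 -31 350 5 -0.04;5 -31 400 5 -0.04;5 -31 450 5 -0.04;5 -31 500 5 -0.04;5 -31 550 5 -0.04;5 -31 600 5 -0.04"

```text
time_s: 9.75
position: [0.4955, 0.2061, 0.1802]
tcp_rot: [[-0.997, -0.082, -0.003], [-0.082, 0.997, -0.0], [0.003, -0.0, -1.0]]
force: [0.4, -1.3, -1.9]
opening: 0.271
grasp_force: 30.0
```

Emit:
drive_tool:
  deltas: "5 0 50 0 0;5 0 74 0 0;5 0 74 0 0;5 0 74 0 0;5 0 74 0 0"

```text
time_s: 10.25
position: [0.4965, 0.2769, 0.1807]
tcp_rot: [[-0.997, -0.081, -0.002], [-0.081, 0.997, -0.001], [0.003, -0.001, -1.0]]
force: [-0.1, -0.7, -1.3]
opening: 0.27
grasp_force: 30.0
```

Emit:
drive_tool:
  deltas: "5 0 0 -50 0;5 0 0 -100 0;5 0 0 -140 0;5 0 0 -158 0;5 0 0 -162 0;5 0 0 -162 0;45 0 0 -162 0;45 0 0 -162 0;45 0 0 -162 0;45 0 0 -162 0;45 0 0 -120 0;45 0 0 -70 0"

```text
time_s: 11.45
position: [0.4954, 0.2776, 0.1105]
tcp_rot: [[-0.997, -0.082, -0.006], [-0.082, 0.997, -0.002], [0.006, -0.001, -1.0]]
force: [1.0, 0.1, 0.2]
opening: 0.513
grasp_force: 0.0
```

```bash
python3 - <<'E'
from h import *
exec(open('m1.py').read().split("br=V>55")[0].split("cv2.imwrite")[0])
cv2.imwrite('pics/t2.png',cv2.resize(a[190:345,70:330],None,fx=2.9,fy=2.9,interpolation=cv2.INTER_CUBIC)[:,:,::-1])
E
```

```text
(no output)
```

View pics/t2.png

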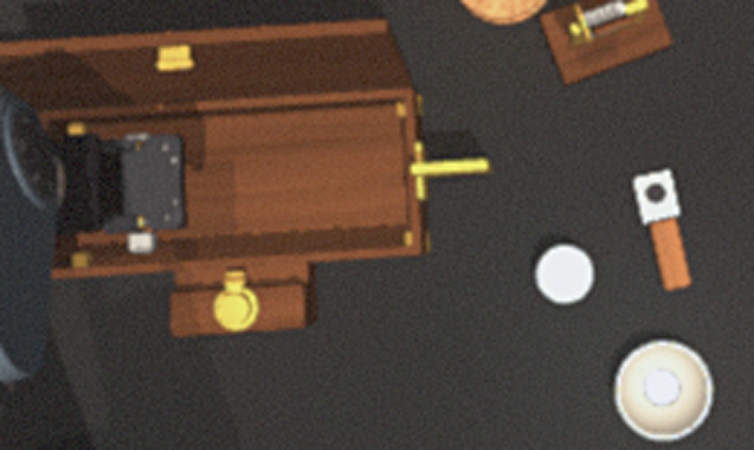

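The corkscrew is in the case, its end showing at (140,242). The opener (657,196) and tin (565,273) haven't moved.

Emit:
drive_tool:
  deltas: "60 0 0 50 0;60 0 -50 60 0.03;60 0 -100 60 0.154;60 -10 -150 60 0.154;60 -20 -200 60 0.154;60 -36 -250 60 0.154;60 -36 -300 60 0.154;60 -36 -350 60 0.154;60 -36 -400 60 0.154;60 -36 -450 50 0.154;60 -36 -497 20 0.154;60 -36 -497 -10 0.154"

```text
time_s: 12.7
position: [0.4643, -0.2257, 0.103]
tcp_rot: [[-0.973, -0.23, 0.009], [-0.23, 0.973, -0.008], [-0.007, -0.01, -1.0]]
force: [0.0, -0.1, -0.1]
opening: 0.69
grasp_force: 0.0
```

Emit:
drive_tool:
  deltas: "60 0 0 -40 0;60 0 0 -70 0;60 0 0 -88 0;60 0 0 -94 0;60 0 0 -94 0;5 0 0 -94 0;5 0 0 -94 0;5 0 0 -94 0;5 0 0 -94 0;5 0 0 -94 0;5 0 0 -94 0;5 0 0 -94 0"

```text
time_s: 13.9
position: [0.4614, -0.2187, 0.008]
tcp_rot: [[-0.972, -0.234, 0.0], [-0.234, 0.972, -0.0], [-0.0, -0.0, -1.0]]
force: [-0.7, 0.5, 5.0]
opening: 0.293
grasp_force: 30.0
```

Emit:
drive_tool:
  deltas: "5 0 0 45 0;5 0 0 95 0;5 0 0 145 0;5 0 50 175 -0.05;5 10 100 175 -0.154;5 20 150 175 -0.154;5 32 200 175 -0.154;5 32 250 175 -0.154;5 32 300 175 -0.154;5 32 350 175 -0.154;5 32 400 175 -0.154;5 32 426 175 -0.154"

```text
time_s: 15.1
position: [0.4924, 0.21, 0.1822]
tcp_rot: [[-0.996, -0.084, -0.001], [-0.084, 0.996, 0.0], [0.001, 0.0, -1.0]]
force: [0.4, -1.0, -0.3]
opening: 0.294
grasp_force: 30.0
```

Emit:
drive_tool:
  deltas: "5 0 0 0 0;5 0 0 -45 0;5 0 0 -90 0;5 0 0 -135 0;5 0 0 -158 0;5 0 0 -162 0;5 0 0 -163 0;45 0 0 -163 0;45 0 0 -163 0;45 0 0 -163 0;45 0 0 -163 0;45 0 0 -120 0"

```text
time_s: 16.3
position: [0.4894, 0.2063, 0.0584]
tcp_rot: [[-0.997, -0.082, -0.012], [-0.082, 0.997, -0.002], [0.012, -0.001, -1.0]]
force: [-0.8, -1.1, 0.4]
opening: 0.509
grasp_force: 0.0
```

```bash
python3 m1.py | grep -E "tin|ohead|cork"
```

```text
Traceback (most recent call last):
  File "m1.py", line 17, in <module>
    blob(yel,(105,230,190,280),.087,'inlay')
    ~~~~^^^^^^^^^^^^^^^^^^^^^^^^^^^^^^^^^^^^
  File "m1.py", line 8, in blob
    c=max(cv2.findContours(k,0,1)[0],key=cv2.contourArea)
ValueError: max() iterable argument is empty
```

```bash
grep -vE "'(lid|inlay|opener|ohead|ohandle|cork|foot|button|plate|tumbler|bowl)'|t1.png" m1.py > m2.py; python3 m2.py
```

```text
tin [264.3 284.3] c [ 0.4296 -0.1224] size [0.053 0.051] ang -43.8 corners [[0.428, -0.086], [0.466, -0.122], [0.431, -0.159], [0.393, -0.123]]
```

Emit:
drive_tool:
  deltas: "50 0 0 50 0;60 0 0 100 0;80 0 -40 120 0;80 -20 -90 120 0;80 -40 -140 120 0;80 -63 -190 120 0;80 -63 -240 120 0;80 -63 -290 110 0;80 -63 -330 70 0;80 -63 -330 30 0;80 -63 -330 0 0;80 -63 -330 0 0"

```text
time_s: 17.6
position: [0.4277, -0.1222, 0.0596]
tcp_rot: [[-0.997, -0.08, -0.007], [-0.08, 0.997, 0.004], [0.007, 0.005, -1.0]]
force: [-0.4, 1.3, 0.7]
opening: 0.916
grasp_force: 0.0
```

Emit:
drive_tool:
  deltas: "80 0 0 -35 0;80 0 0 -50 0;80 0 0 -50 0;5 0 0 -50 0;5 0 0 -50 0;5 0 0 -50 0;5 0 0 -50 0;5 0 0 -50 0;5 0 0 -50 0"

```text
time_s: 18.5
position: [0.4305, -0.1228, 0.0132]
tcp_rot: [[-0.997, -0.082, 0.001], [-0.082, 0.997, -0.0], [-0.001, -0.0, -1.0]]
force: [0.3, 1.3, 6.3]
opening: 0.567
grasp_force: 30.0
```

Emit:
drive_tool:
  deltas: "5 0 0 45 0;5 0 0 95 0;5 0 0 145 0;5 20 30 170 0;5 40 80 170 0;5 60 130 170 0;5 79 180 170 0;5 79 230 170 0;5 79 252 170 0;5 79 252 170 0;5 79 252 170 0"

```text
time_s: 19.6
position: [0.5086, 0.1296, 0.1822]
tcp_rot: [[-0.996, -0.084, -0.001], [-0.084, 0.996, -0.001], [0.001, -0.001, -1.0]]
force: [0.2, -0.6, -1.8]
opening: 0.572
grasp_force: 30.0
```

Emit:
drive_tool:
  deltas: "5 0 0 -45 0;5 0 0 -90 0;5 0 0 -135 0;5 0 0 -155 0;5 0 0 -159 0;5 0 0 -159 0;68 0 0 -159 0;68 0 0 -159 0;68 0 0 -159 0;68 0 0 -159 0;68 0 0 -120 0;68 0 0 -75 0"

```text
time_s: 20.8
position: [0.5077, 0.1292, 0.107]
tcp_rot: [[-0.997, -0.082, -0.005], [-0.082, 0.997, -0.0], [0.005, 0.0, -1.0]]
force: [1.4, 0.2, 0.1]
opening: 0.781
grasp_force: 0.0
```

Emit:
drive_tool:
  deltas: "0 0 0 50 0;0 -50 -50 100 0;0 -50 -100 130 0;0 -50 -150 130 0;0 -50 -200 130 0;0 -50 -250 130 0;0 -50 -250 130 0"

```text
time_s: 21.5
position: [0.4593, -0.1237, 0.2387]
tcp_rot: [[-0.997, -0.081, 0.002], [-0.081, 0.997, -0.002], [-0.002, -0.002, -1.0]]
force: [0.1, 0.1, 0.3]
opening: 0.231
grasp_force: 0.0
```

```bash
python3 - <<'E'
from h import *
a=imaging.capture("top");cv2.imwrite('pics/t3.png',cv2.resize(a[140:345,70:330],None,fx=2.9,fy=2.9,interpolation=cv2.INTER_CUBIC)[:,:,::-1]);print(bot.read_state()['position'])
E
```

```text
[ 0.46050703 -0.12833261  0.23888218]
```

View pics/t3.png

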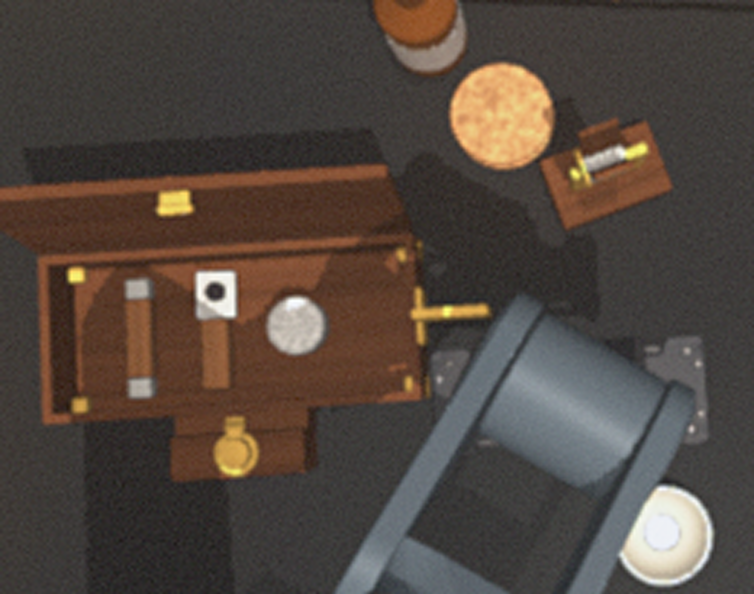

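All three tools lie in the case: corkscrew (140,340), opener (216,330) and tin (297,325). The lid is standing open and there is no muddler. Next I'll go behind the lid and close it.

Emit:
drive_tool:
  deltas: "0 0 40 33 0;0 0 90 33 0;0 0 140 33 0;0 0 190 33 0;0 0 240 33 0;0 0 290 33 0;0 0 341 33 0;0 50 341 33 0;0 100 341 33 0;0 150 341 33 0;0 193 341 33 0;0 193 341 33 0"

```text
time_s: 22.75
position: [0.6572, 0.2198, 0.2693]
tcp_rot: [[-0.997, -0.081, 0.004], [-0.081, 0.997, -0.0], [-0.004, -0.0, -1.0]]
force: [-1.6, 0.6, 0.3]
opening: 0.006
grasp_force: 0.0
```

Emit:
drive_tool:
  deltas: "0 0 0 0 0;0 0 0 -30 0;0 0 0 -60 0;0 0 0 -62 0;0 0 0 -62 0"

```text
time_s: 23.25
position: [0.6507, 0.2205, 0.2087]
tcp_rot: [[-0.997, -0.083, -0.002], [-0.083, 0.997, -0.0], [0.002, -0.0, -1.0]]
force: [0.1, -0.0, -0.2]
opening: 0.006
grasp_force: 0.0
```

Emit:
drive_tool:
  deltas: "0 -18 -1 0 0;0 -33 -3 5 0;0 -51 -4 10 0;0 -70 -6 11 0;0 -90 -7 10 0;0 -110 -9 4 0;0 -131 -11 -5 0;0 -145 -12 -15 0;0 -160 -13 -25 0;0 -172 -14 -39 0;0 -183 -15 -53 0;0 -192 -16 -69 0"

```text
time_s: 24.45
position: [0.4614, 0.2048, 0.1419]
tcp_rot: [[-0.997, -0.082, 0.006], [-0.082, 0.997, 0.001], [-0.006, 0.001, -1.0]]
force: [1.3, 0.0, 0.6]
opening: 0.005
grasp_force: 0.3
```

Emit:
drive_tool:
  deltas: "0 -7 -1 -17 0;0 -13 -1 -34 0;0 -19 -2 -42 0;0 -23 -2 -49 0;0 -25 -2 -53 0;0 -25 -2 -53 0"

```text
time_s: 25.05
position: [0.4359, 0.2024, 0.0874]
tcp_rot: [[-0.997, -0.082, 0.002], [-0.082, 0.997, 0.0], [-0.002, 0.0, -1.0]]
force: [1.1, 0.7, 2.1]
opening: 0.002
grasp_force: 0.9
```

Contact is starting, so press on.

Emit:
drive_tool:
  deltas: "0 -3 0 -1 0;0 -3 0 -2 0;0 -3 0 -3 0;0 -3 0 -3 0;0 -3 0 -3 0"

```text
time_s: 25.55
position: [0.4358, 0.2025, 0.0871]
tcp_rot: [[-0.997, -0.083, 0.009], [-0.083, 0.997, 0.001], [-0.009, 0.0, -1.0]]
force: [0.3, -3.0, 23.1]
opening: 0.004
grasp_force: 11.7
```

Emit:
drive_tool:
  deltas: "0 0 0 30 0;0 0 0 80 0;0 0 0 130 0;0 0 0 180 0;60 20 -40 190 -0.3;60 40 -80 190 -0.5;60 70 -120 190 -0.7;60 100 -160 190 -0.9;60 130 -200 190 -1.1;60 160 -240 190 -1.295;60 190 -280 190 -1.295;60 210 -320 190 -1.295"

```text
time_s: 26.75
position: [0.643, -0.1193, 0.2732]
tcp_rot: [[-0.432, 0.902, -0.001], [0.902, 0.432, 0.001], [0.001, -0.001, -1.0]]
force: [0.1, 0.6, -0.5]
opening: 0.634
grasp_force: 0.0
```

```bash
python3 - <<'E'
from h import *
a=snap("side","s4.png");t=imaging.capture("top")
cv2.imwrite('pics/c4.png',np.hstack([cv2.resize(a[130:420,170:350],(372,600)),cv2.resize(t[180:330,70:250],(428,357)) if 0 else cv2.resize(a[120:280,225:345],(420,600)) ])[:,:,::-1])
w=snap("wrist","w2.png");print(bot.read_state()['position'])
E
```

```text
[ 0.64219787 -0.12020816  0.27253711]
```

View pics/c4.png

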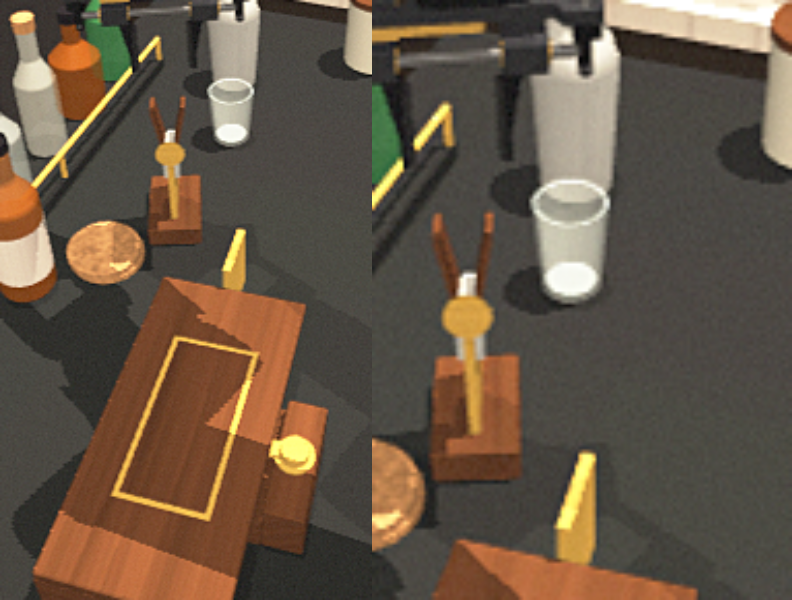

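View pics/w2.png

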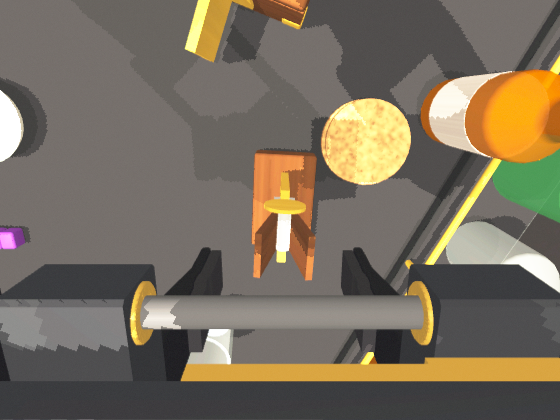

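The lid is shut flush. The wrist view shows the clip's handle tops at about (262,270) and (309,272), and the plate edge running from (285,175) to (282,262).

```bash
python3 - <<'E'
from h import *
a=ray("wrist",258,258,.194);b=ray("wrist",311,258,.194);c=ray("wrist",262,276,.194);d=ray("wrist",309,276,.194)
print((a+b)/2,(c+d)/2,np.linalg.norm(c-d),np.degrees(np.arctan2(*(d-c)[1::-1])))
p=ray("wrist",285,175,.115);q=ray("wrist",282,262,.115);print(p,q,(p+q)/2,np.linalg.norm(p-q),np.degrees(np.arctan2(*(p-q)[1::-1])))
print(ray("wrist",234,0,.115),ray("wrist",197,56,.115))
s=bot.read_state();print(s['position'],np.degrees(np.arctan2(*s['tcp_rot'][1::-1,1])))
w=cv2.imread('pics/w2.png');cv2.imwrite('pics/w2c.png',cv2.resize(w[130:290,225:345],None,fx=3.7,fy=3.7,interpolation=cv2.INTER_CUBIC))
E
```

```text
[ 0.65840512 -0.14684928  0.194     ] [ 0.66530409 -0.1593653   0.194     ] 0.034276839894047735 25.831162929089473
[ 0.63975095 -0.10620926  0.115     ] [ 0.67415586 -0.18342848  0.115     ] [ 0.65695341 -0.14481887  0.115     ] 0.08453700676691399 114.01529156901033
[0.54302004 0.0013728  0.115     ] [ 0.53223818 -0.04896841  0.115     ]
[ 0.64219787 -0.12020816  0.27253711] 25.77413096931489
```

View pics/w2c.png

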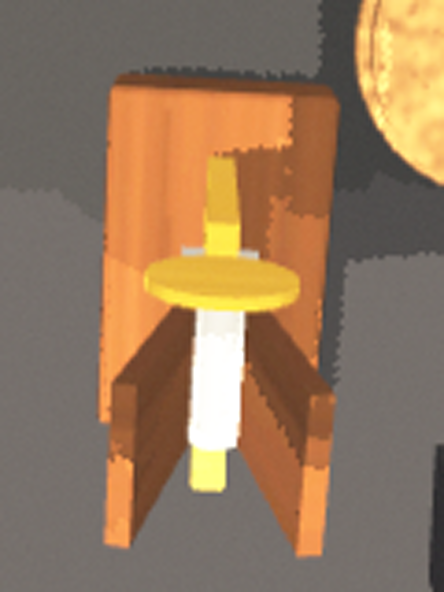

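The handle tops are centred at crop (119,463) and (313,472). The plate's top edge runs from (222,220) to (208,490), with its end face visible above that.

```bash
python3 - <<'E'
from h import *
a=ray("wrist",257.2,255.1,.194);b=ray("wrist",309.6,257.6,.194)
print((a+b)/2,np.linalg.norm(a-b),np.degrees(np.arctan2(*(b-a)[1::-1])))
p=ray("wrist",285,189.5,.115);q=ray("wrist",281.2,262.4,.115);print((p+q)/2,np.linalg.norm(p-q),np.degrees(np.arctan2(*(p-q)[1::-1])))
E
```

```text
[ 0.65715075 -0.14602827  0.194     ] 0.037631398985691455 22.862350618182795
[ 0.65960287 -0.15113597  0.115     ] 0.07173281510827152 113.05527854601054
```

Emit:
drive_tool:
  deltas: "60 16 -28 -20 -0.057;60 16 -28 -40 -0.057;60 16 -28 -40 -0.057;60 16 -28 -70 -0.057;60 16 -28 -95 -0.057;60 16 -28 -112 -0.057;60 16 -28 -117 -0.057;60 16 -28 -117 -0.057"

```text
time_s: 27.7
position: [0.6576, -0.1444, 0.1568]
tcp_rot: [[-0.387, 0.922, -0.001], [0.922, 0.387, 0.001], [0.001, -0.001, -1.0]]
force: [1.1, 0.4, 0.8]
opening: 0.687
grasp_force: 0.0
```

Emit:
drive_tool:
  deltas: "0 0 0 0 0;0 0 0 0 0;0 0 0 0 0;0 0 0 0 0;0 0 0 0 0;0 0 0 0 0;0 0 0 0 0;0 0 0 0 0"

```text
time_s: 28.5
position: [0.6582, -0.1458, 0.1564]
tcp_rot: [[-0.386, 0.923, -0.0], [0.923, 0.386, 0.0], [0.0, -0.0, -1.0]]
force: [-0.6, 0.3, -0.6]
opening: 0.208
grasp_force: 30.0
```

Emit:
drive_tool:
  deltas: "0 0 0 15 0;0 0 0 35 0;0 0 0 60 0;0 0 0 70 0;0 -30 28 70 -0.1;0 -65 60 70 -0.2;0 -100 92 70 -0.313;0 -125 115 70 -0.313;0 -136 125 70 -0.313;0 -136 125 70 -0.313;0 -136 125 70 -0.313"

```text
time_s: 29.6
position: [0.5242, -0.0218, 0.2272]
tcp_rot: [[-0.083, 0.997, 0.003], [0.997, 0.083, -0.001], [-0.002, 0.003, -1.0]]
force: [0.9, -1.9, -0.6]
opening: 0.211
grasp_force: 30.0
```

```bash
python3 - <<'E'
from h import *
s=bot.read_state();print(s['position'],np.degrees(np.arctan2(*s['tcp_rot'][1::-1,1])))
w=imaging.capture("wrist");a=imaging.capture("side")
cv2.imwrite('pics/w3.png',np.vstack([cv2.resize(w[150:350,180:400],(660,600)) ])[:,:,::-1])
cv2.imwrite('pics/s5.png',cv2.resize(a[120:300,200:360],(533,600))[:,:,::-1])
i=np.hstack([cv2.resize(w[150:350,200:370],(400,470)),cv2.resize(a[120:300,200:353],(400,470))]);cv2.imwrite('pics/x3.png',i[:,:,::-1])
E
```

```text
[ 0.52422236 -0.02175181  0.22723138] 4.7627569571982065
```

View pics/x3.png

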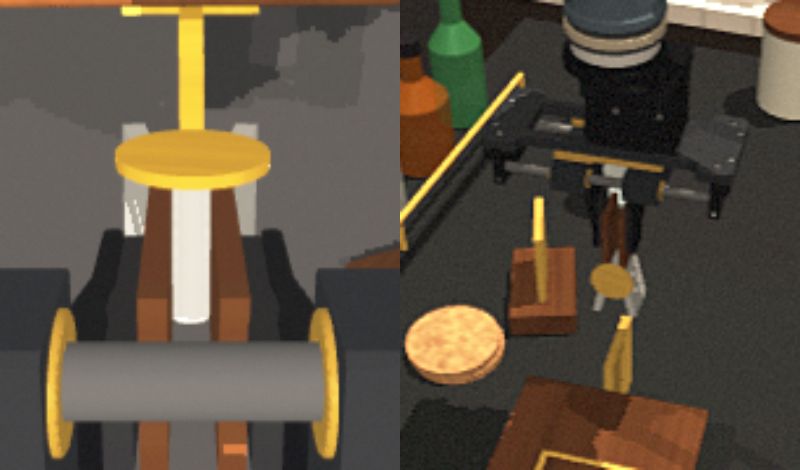

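The wrist view shows the plate at x≈191, centred between the open jaws at 133 and 245. The side view agrees, so I'll lower it.

Emit:
drive_tool:
  deltas: "0 0 0 -15 0;0 0 0 -30 0;0 0 0 -45 0;0 0 0 -58 0;0 0 0 -68 0;0 0 0 -74 0;0 0 0 -75 0;0 0 0 -75 0;0 0 0 -75 0"

```text
time_s: 30.6
position: [0.5227, -0.021, 0.1521]
tcp_rot: [[-0.083, 0.997, 0.001], [0.997, 0.083, -0.0], [-0.0, 0.001, -1.0]]
force: [0.2, -0.2, 0.4]
opening: 0.207
grasp_force: 30.0
```

Emit:
drive_tool:
  deltas: "25 0 0 0 0;30 0 0 0 0;35 0 0 0 0;40 0 0 0 0;45 0 0 0 0;55 0 0 0 0;60 0 0 0 0;60 0 0 0 0;60 0 0 0 0;60 0 0 0 0"

```text
time_s: 31.6
position: [0.5221, -0.0208, 0.1516]
tcp_rot: [[-0.083, 0.997, -0.0], [0.997, 0.083, 0.0], [0.0, -0.0, -1.0]]
force: [-0.2, 0.5, -0.3]
opening: 0.683
grasp_force: 0.0
```

```bash
python3 - <<'E'
from h import *
w=imaging.capture("wrist");a=imaging.capture("side")
i=np.hstack([cv2.resize(w[100:350,180:393],(400,470)),cv2.resize(a[120:300,200:353],(400,470))]);cv2.imwrite('pics/x4.png',i[:,:,::-1])
E
```

```text
(no output)
```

View pics/x4.png

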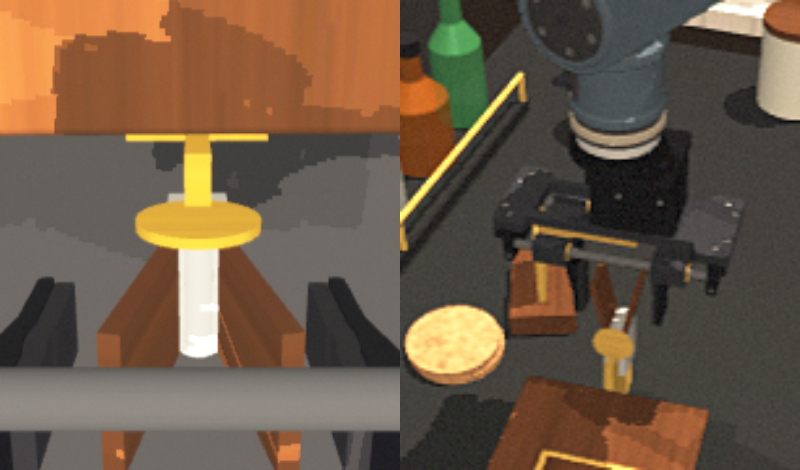

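The clip is on the plate, upright, and the handles have sprung clear of the open fingers. I'll withdraw straight up.

Emit:
drive_tool:
  deltas: "60 0 0 15 0;60 0 0 40 0;60 0 0 80 0;60 0 0 120 0;60 0 0 150 0;60 0 0 150 0;60 -40 -100 150 0;60 -60 -200 150 0;60 -60 -200 150 0;60 -60 -200 150 0;60 -60 -200 150 0;60 -60 -200 150 0"

```text
time_s: 32.9
position: [0.4613, -0.2219, 0.3005]
tcp_rot: [[-0.079, 0.997, -0.002], [0.997, 0.079, 0.002], [0.002, -0.001, -1.0]]
force: [0.2, 0.2, 0.9]
opening: 0.688
grasp_force: 0.0
```

```bash
python3 - <<'E'
from h import *
a=imaging.capture("side");t=imaging.capture("top")
i=np.hstack([cv2.resize(a[120:420,180:350],(340,600)),cv2.resize(t[180:340,70:300],(460,320)).repeat(1,0) if 0 else cv2.copyMakeBorder(cv2.resize(t[180:340,70:300],(460,320)),0,280,0,0,0)]);cv2.imwrite('pics/x5.png',i[:,:,::-1])
E
```

```text
(no output)
```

View pics/x5.png

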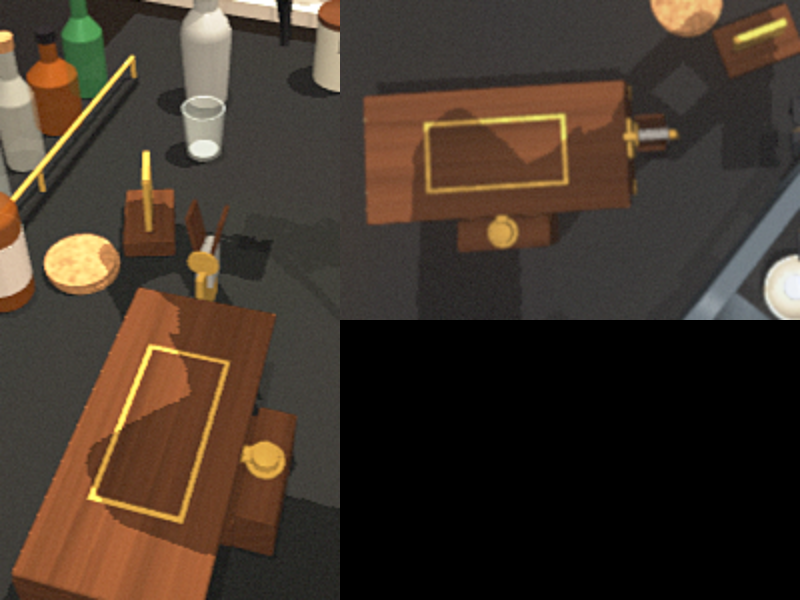

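The final view shows the lid shut, the clip upright on the case's plate around (205,255), the stand empty, and the tumbler and bottle standing. I'll hand it in.

```bash
python3 -c "
from rig import bot
print(bot.hand_in())"
```

```text
the job is handed in; nothing more can be done
None
```

I packed the corkscrew, opener and tin (no muddler was on the counter), shut the lid, clipped the case's plate and handed the job in at about 33 s; the final images look right, but the hand-in returned no verdict.

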